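# Set up the tea-stained board and open the stain remover

### The job

Get the tea-stained serving board ready for treating: take it out of the wooden rack and stand it on the grey drip mat, leaning back at a steady slant (roughly 20 degrees off upright) against the front rim of the terracotta planter, parallel to the planter, stained face outward, and let go of it. Then open the white stain-remover jar: press its orange safety cap down, keep it pressed while you twist it anticlockwise out of its lock, and lift it straight off, leaving the jar standing where it is. Finish while still holding the cap upright in the gripper, about 7 cm above the jar's mouth, and leave everything else on the console alone.

Things in the scene. Friction and masses are not known exactly. Their poses are not given: they have to be found in the camera images.
- board: Pale wooden serving board, a plain slab 14 thick (x), 130 wide (y), 190 tall (z) mm, about 0.25 kg, standing upright in the rack at the start. Origin: middle of its lower 14 x 130 face; z runs up the board. The dark tea rings are on its -x face, which at the start looks roughly towards the robot.
- rack: Wooden rack, fixed, 136 (x) by 102 (y) mm. Origin: centre of its underside. The board stands in the slot at x = -13 mm on rails 18 mm above the console, between dowels (tops at 82 mm) with 2 mm play each side: lift it 66 mm or more to clear them. A saucer, top at 107 mm, stands 52 mm behind (+x of) the board.
- planter: Heavy terracotta planter, fixed, 120 (x) by 260 (y) by 110 mm high, with low green rosettes up to 155 mm high over its middle and back. Origin: centre of its underside. Its front faces -x, roughly to the robot: the rim's front is a vertical plane at x = -60 mm, top edge at z = 110 mm.
- mat: Grey ribbed drip mat on the console right in front of the planter, fixed, 110 (x) by 220 (y) by 3 mm thick. Origin: centre of its underside, always at x = -117 mm in the planter's frame, axes parallel to the planter's. Fixed furnishings stand beyond, near x = 0.82: a domed candy tray (240 mm wide, 147 high, near y = -0.26) and a tea tray with cups (320 wide, 82 high, near y = 0.42).
- jar: White plastic stain-remover jar with a yellow band, loose, 0.65 to 0.95 kg: 88 mm diameter up to 108 mm, then a shoulder in to a neck of 39 mm diameter from 128 mm up, with lugs to 49 mm diameter under the cap; mouth rim 170 mm above its underside. Origin: centre of its underside, z up.
- cap: Orange ribbed round push-and-turn safety cap, loose, 59 mm diameter, 33 mm high, 50 g. Origin: middle of its lower edge, z up. Closed, the origin is on the jar's axis 148 mm above the jar's underside, and its x axis is along the jar's x axis. Three inner lugs hook under three lugs of the neck, held behind 3 mm teeth by a spring in the cap.
- cap_top (a point): Centre of the cap's top, 33 mm above its origin. To open: press 3.3 mm or more below rest (travel 5.5 mm; spring 4 N at first, 8 N at 3.3 mm, 11 N at the end) and while pressed turn anticlockwise seen from above; from 34 to 86 degrees (best 60) of turn it is free to lift straight off. Clockwise it is blocked.
- caddy: Aluminium tea caddy, 81 mm diameter, 146 mm high with its twist cap, loose, beside the jar. Origin: centre of its underside. Leave alone. A fixed red helmet (270 mm wide, 250 high) stands farther left, at x = 0.36, y = 0.58.
- pitcher: Glass pitcher, loose, 120 mm diameter, 205 mm high, handle reaching 102 mm out along its +y. Origin: centre of its underside. Leave alone. A fixed low key dish (124 mm wide, 32 high) is at x = 0.48, y = -0.58.

How it is judged:
On the way, in this order (a step that is already met when the one before it is completed fails the run):
1. the board leans against the planter's front with its foot on the mat, let go (angle between board's own z axis and vertical between 0.14 and 0.6 rad and contact force between board and planter above 0.05 N and contact force between board and mat above 0.3 N and contact force between board and the fingers below 0.05 N and linear speed of board below 0.02 m/s), for 0.4 s.
2. the cap is pressed down on the jar (z of cap in the frame of jar below 0.1455 m and horizontal distance between cap and jar below 0.01 m), for 0.05 s.
3. the cap is twisted out of its lock while still on the jar (angle between the x axis of cap and the x axis of jar, either way round above 0.55 rad and z of cap in the frame of jar below 0.155 m).
At the end, for the whole second after the job is handed in: Board on the mat, untouched, leaning 8-34 deg against the planter front (foot 65-160 mm before its centre, within 90 mm sideways, parallel to 14 deg), stains outward. Cap held still, upright, 40-150 mm above the mouth, within 40 mm of its axis; jar upright, within 50 mm of its start (all of step 1 and contact force between board and the arm below 0.05 N and x of board in the frame of planter between -0.16 and -0.065 m and y of board in the frame of planter between -0.09 and 0.09 m and x of planter in the frame of board above 0.02 m and angle between the y axis of board and the y axis of planter, either way round below 0.25 rad and contact force between cap and the fingers above 1 N and contact force between cap and jar below 0.02 N and z of cap in the frame of jar between 0.21 and 0.32 m and horizontal distance between cap and jar below 0.04 m and angle between cap's own z axis and vertical below 0.35 rad and linear speed of cap below 0.03 m/s and angle between jar's own z axis and vertical below 0.06 rad and height (world z) of jar below 0.005 m and distance of jar from where it was at the start of the episode below 0.05 m and linear speed of jar below 0.02 m/s); the arm keeps its last pose, push and grip.
It fails at once if the jar is lifted or tipped (height (world z) of jar above 0.02 m or angle between jar's own z axis and vertical above 0.35 rad).
It fails at once if the caddy or the pitcher is shifted by more than 30 mm (distance of any of caddy, pitcher from where it was at the start of the episode above 0.03 m).
It also fails if it takes over 48 s, if anything falls off the work surface, if the arm or the gripper's body presses on something with over 40 N, if the wrist force passes 120 N, or if a joint passes its speed limit or range.

### The arm

A 6-joint arm with a two-finger parallel gripper is mounted at the origin on the work surface. World frame = base frame: x ahead of the robot, y to its left, z up, the work surface at z = 0. Lengths are in m, angles in rad, forces in N, time in s.
With the tool pointing down it reaches from about 0.375 to 0.9 m from the base axis. Payload 3.1 kg.
Tool frame: the origin (TCP) lies midway between the tips of the shut fingers; the grasp point (between the pads) lies robot.grip_depth behind it (robot.grip_depth is the distance from the TCP to the grasp point, in m); z points along the fingers, y is the line along which they close (so a half turn about z gives the same grasp; the last joint's range is limited). The gripper opens to 87 mm and grips with 3 to 60 N. Pads are 19 mm wide; open, the fingers measure 117 mm over their backs; the gripper's body (75 mm by 190 mm) begins 51 mm behind the grasp point.
Start: joints at [-1.343, 0.527, 1.433, -0, 1.181, -0.178], TCP at [0.247, -0.574, 0.223] pointing down, gripper open.
Joint ranges: [-3.08, 3.08], [-0.75, 2.2], [0.22, 2.44], [-1.43, 4.57], [0, 2.65], [-2.85, 2.85]. Speed limits (rad/s): [2.79, 2.79, 3.14, 3.14, 3.14, 3.14].

### API

Orientations are given as a unit quaternion [x, y, z, w].
In Python, from rig import robot gives the robot as it stands.
- The arm moves only by the tool nudge_tcp, called as name(argument=value, ...) on one line, values as JSON. Schema: {"type":"object","properties":{"increments":{"type":"string"},"jaw":{"type":"number"},"squeeze":{"type":"number"},"only":{"type":"string"},"quiet":{"type":"boolean"},"lines":{"type":"string"}},"required":["increments"],"additionalProperties":false}. increments is a string of 1 to 20 rows, one to a line, with the numbers parted by spaces; each row has 4 numbers: dx, dy, dz in m, then a turn about the tool's z in rad; each row shifts and turns the commanded pose from where the row before left it, along the tool's axes as they then stand; what a row does not reach is not made up. A row lasts 1/12 s, in which the tool goes at most 0.0417 m and 0.125 rad, less where a joint would pass 70% of its speed; a pose out of reach is approached as far as the arm can. jaw is the finger opening in m, set as the call begins (left out keeps the last). The fingers move at their own pace and stop on an object; squeeze is the grip in N (left out, the last holds). Time passes only in rows, so rows that do not move let the fingers close. The tool returns the time, the measured TCP pose, the force, the opening and the grip force at its end. only (a regular expression) keeps the lines of the reply that match it, lines (a string "A,B") keeps lines A to B, and quiet returns only ok. Input that does not fit is refused with a message, and nothing moves.
- robot.get_obs(): the state, without advancing time (a new reading comes with each control period).
- robot.camera(name): name is "scene" or "top"; returns a dict with "img" (480x640x3 uint8, red, green, blue), "fx", "fy", "cx", "cy" (pixels), "xyz" and "attitude" of the camera in the world. Camera axes: x right, y down, z forward; pixel columns grow to the right and rows downward; lengths in m; the calibration is good to about 2 mm. A picture is of the moment at which its call begins. There is no depth.
- robot.hand_in(): hands the job in; it is judged then, once.
The state is a dict: "time": time; "q": joint angles; "joint_velocities": joint speeds; "joint_torque": joint torques, N m; "position": TCP position; "tool_rot": TCP orientation; "ft_force": force on the tool from outside, world axes, zero at the start; "moment": the same for the moment, N m; "grip_width": finger opening in m; "grip_force": force on a finger pad.
Only numpy, scipy, OpenCV 4.12 (cv2) and the standard library are available. Lean on these libraries where they do the work, as an engineer would, in place of code of your own. Each camera call takes 0.05 s, during which the arm holds its last target. There are 200 camera calls.

## Working session

There is one attempt and no reset: what is moved stays moved. The work goes in short steps, Python scripts to look and compute and a tool call to move; the robot and the scene stay as the last step left them, time stands still between calls to the robot, and variables do not carry over. Pictures are saved under pics/ and viewed, at most 12 in all, crops included, and the job is handed in when it is done.

```bash
ls; mkdir -p pics
```

Run:
```python
from rig import robot
import cv2
print(robot.grip_depth, robot.get_obs())
for n in("scene","top"):
    c=robot.camera(n); cv2.imwrite(f"pics/{n}0.png",c["img"][:,:,::-1])
    print({k:v for k,v in c.items() if k!="img"})
```

```text
pics
rig.py
0.0187 {'time': 0.0, 'q': array([-1.34248736e+00,  5.28452966e-01,  1.43390225e+00, -2.39065847e-05,
        1.18140955e+00, -1.78505486e-01]), 'joint_velocities': array([-0.00012747, -0.00017318,  0.00106294, -0.00133467, -0.00104942,
       -0.00089661]), 'joint_torque': array([-3.84151517e-04, -4.40041316e+01, -1.76595587e+01,  6.32131635e-02,
        5.83287072e-02, -1.60490649e-04]), 'position': array([ 0.24715142, -0.57325289,  0.22157978]), 'tool_rot': array([ 9.79382482e-01,  2.02011816e-01, -3.80919582e-05, -1.08544155e-03]), 'ft_force': array([ 0.24979483, -0.2573117 ,  0.19440946]), 'moment': array([0.01661307, 0.04757975, 0.02300498]), 'grip_force': 0.0, 'grip_width': 0.08712218692079149}
{'fx': 508.11091411279403, 'fy': 508.11091411279403, 'cx': 313.2193698057642, 'cy': 235.84835095558657, 'xyz': array([1.13768225, 0.72775307, 0.78356623]), 'attitude': array([ 0.26818828,  0.84240285, -0.44186601, -0.15227248])}
{'fx': 561.0108540648436, 'fy': 561.0108540648436, 'cx': 313.84108292244633, 'cy': 247.80396383490617, 'xyz': array([ 0.49714805, -0.05834192,  1.34880336]), 'attitude': array([ 0.7151728 , -0.6977639 ,  0.02816252, -0.02933063])}
```

View pics/scene0.png

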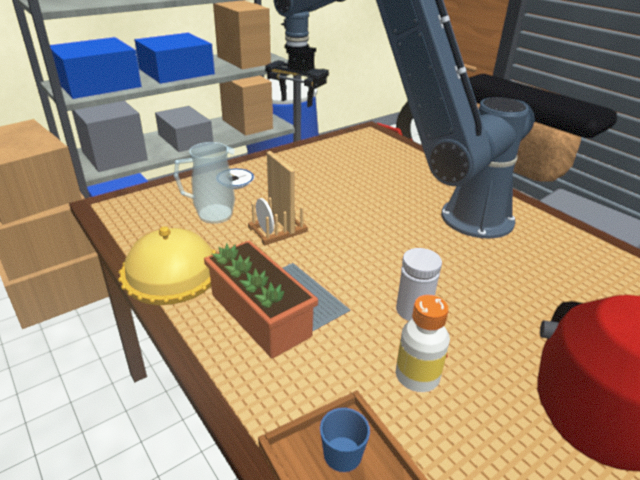

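View pics/top0.png

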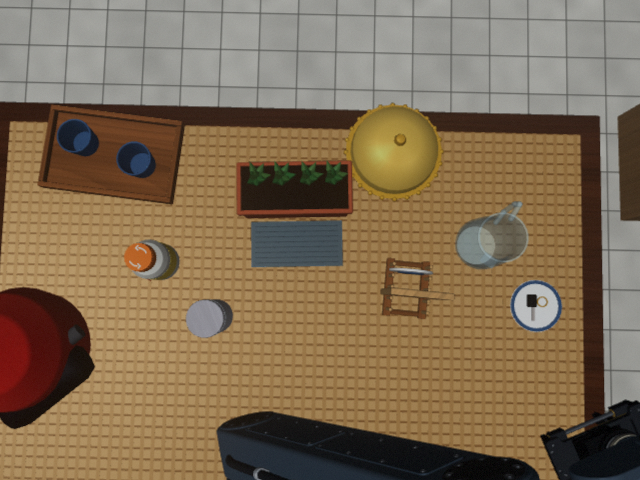

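The scene view shows the board upright in the rack around (281,190), the planter at (262,295), the jar at (424,345) and the caddy at (419,285). In the top view the rack is at (407,290) with the board's edge along row 293. The planter is at (295,188), the mat at (297,244), the cap at (140,257) and the pitcher at (492,240). Next I enlarge these areas to pick points.

Run:
```python
import cv2,numpy as np
t=cv2.imread("pics/top0.png");s=cv2.imread("pics/scene0.png")
def crop(im,x,y,w,h,k):
    o=cv2.resize(im[y:y+h,x:x+w],None,fx=k,fy=k,interpolation=cv2.INTER_CUBIC)
    for i in range(0,w,10):
        cv2.line(o,(i*k,0),(i*k,6 if i%50 else 14),(0,0,255),1)
    for i in range(0,h,10): cv2.line(o,(0,i*k),(6 if i%50 else 14,i*k),(0,0,255),1)
    return o
A=crop(t,370,250,100,75,4); B=crop(s,240,145,80,100,4)[:300]
A=crop(t,370,250,100,75,4); B=crop(s,235,145,100,75,4)
C=crop(s,235,200,100,75,4); D=crop(t,110,220,100,75,4)
cv2.imwrite("pics/c1.png",np.vstack([np.hstack([A,B]),np.hstack([C,D])]))
A=crop(t,230,150,133,75,3);B=crop(t,230,210,133,75,3);C=crop(s,200,240,133,125,3)[:375];D=crop(s,370,240,133,125,3)
o=np.vstack([np.hstack([A,B]),np.hstack([C,D])]); print(o.shape)
cv2.imwrite("pics/c2.png",o)
```

```text
(600, 798, 3)
```

View pics/c1.png

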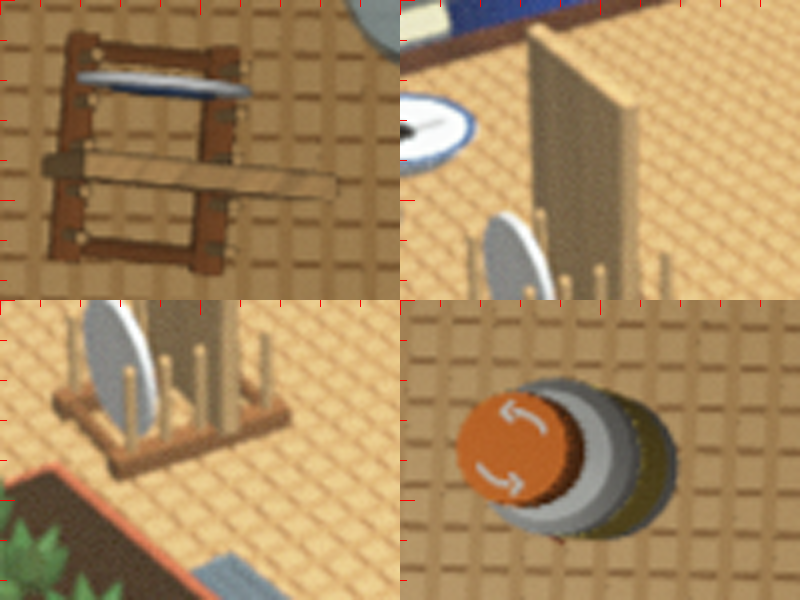

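View pics/c2.png

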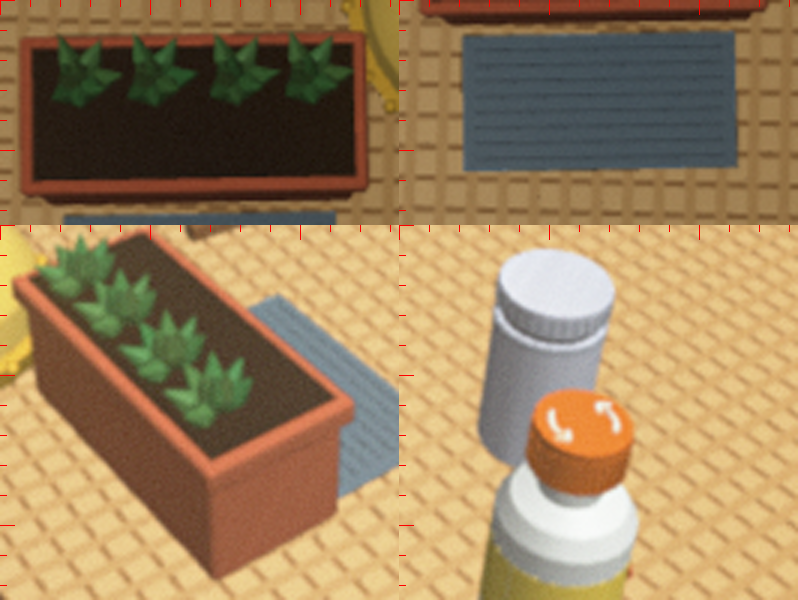

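The crops show the board's top ends at about (83,164) and (335,187) in the top crop, the planter rim and mat corners, and the cap top centre at (138.5,257) in the top view and (431,307) in the scene. Now I fit poses to these points and overlay wireframes.

Create h.py:
```python
import numpy as np,cv2
from scipy.spatial.transform import Rotation as R
from scipy.optimize import least_squares
CAM={'scene':(508.1109,313.21937,235.84835,[1.13768225,0.72775307,0.78356623],[0.26818828,0.84240285,-0.44186601,-0.15227248]),
'top':(561.01085,313.84108,247.80396,[0.49714805,-0.05834192,1.34880336],[0.7151728,-0.6977639,0.02816252,-0.02933063])}
def proj(n,P):
    f,cx,cy,t,q=CAM[n]; p=(np.atleast_2d(P)-t)@R.from_quat(q).as_matrix()
    return np.c_[f*p[:,0]/p[:,2]+cx,f*p[:,1]/p[:,2]+cy]
def world(p,L):  # p=x,y,z,yaw
    return R.from_euler('z',p[3]).apply(np.atleast_2d(L))+p[:3]
def fit(obs,p0,free=(0,1,2,3)):
    # obs: list of (cam,u,v,local)
    def full(v):
        p=np.array(p0,float);p[list(free)]=v;return p
    def f(v):
        p=full(v);return np.concatenate([(proj(n,world(p,L))[0]-[u,w])for n,u,w,L in obs])
    r=least_squares(f,np.array(p0,float)[list(free)],loss='soft_l1')
    return full(r.x),f(r.x).reshape(-1,2)
```

Create m.py:
```python
from h import *
np.set_printoptions(precision=4,suppress=True)
A=lambda x,y:(370+x/4,250+y/4)
B=lambda x,y:(235+(x-400)/4,145+y/4)
T=lambda x,y:(230+x/3,150+y/3); M=lambda x,y:(230+(x-399)/3,210+y/3)
S=lambda x,y:(200+x/3,240+(y-225)/3)
h=.19
b=[('top',*A(83,164),(0,.065,h)),('top',*A(335,187),(0,-.065,h)),
('scene',*B(530,28),(.007,-.065,h)),('scene',*B(622,108),(.007,.065,h)),('scene',*B(541,25),(-.007,-.065,h)),('scene',*B(638,104),(-.007,.065,h))]
bp=fit(b,(.4,-.27,.018,0));print('board',*bp)
H=.11
pl=[('top',*T(*c),(sx*.06,sy*.13,H)) for c,sx,sy in[((20,38),1,1),((366,33),1,-1),((22,195),-1,1),((369,190),-1,-1)]]
pl+=[('scene',*S(*c),(sx*.06,sy*.13,H)) for c,sx,sy in[((210,473),1,1),((15,280),1,-1),((352,403),-1,1),((150,230),-1,-1)]]
pp=fit(pl,(.65,0,0,0));print('planter',*pp)
mt=[('top',*M(*c),(sx*.055,sy*.11,.003)) for c,sx,sy in[((463,35),1,1),((733,32),1,-1),((463,170),-1,1),((737,166),-1,-1)]]
mp=fit(mt,(.5,0,0,0),(0,1,3));print('mat',*mp)
j=[('top',138.5,257,(0,0,.181)),('scene',431,306.7,(0,0,.181))]
jp=fit(j,(.47,.3,0,0),(0,1,2));print('jar',*jp)
cd=fit([('top',205,318.5,(0,0,.146)),('scene',370+155/3,240+58/3,(0,0,.146))],(.35,.2,0,0),(0,1,2));print('caddy',*cd)
if __name__=='__main__':
    im={n:cv2.imread(f'pics/{n}0.png') for n in CAM}
    big={n:cv2.resize(i,None,fx=4,fy=4,interpolation=cv2.INTER_CUBIC) for n,i in im.items()}
    def box(p,x,y,z0,z1,col):
        for n in CAM:
            q=lambda z:(proj(n,world(p,[(-x,-y,z),(x,-y,z),(x,y,z),(-x,y,z)]))*4+1.5).astype(int)
            for z in(z0,z1):cv2.polylines(big[n],[q(z)],True,col,1)
    def circ(p,r,z,col):
        a=np.linspace(0,6.28,40)
        for n in CAM: cv2.polylines(big[n],[(proj(n,world(p,np.c_[r*np.cos(a),r*np.sin(a),0*a+z]))*4+1.5).astype(int)],True,col,1)
    box(bp[0],.007,.065,0,.19,(255,0,0)); box(pp[0],.06,.13,.11,.11,(255,0,0));box(mp[0],.055,.11,.003,.003,(0,255,0))
    box((*(world(pp[0],(-.117,0,0))[0]),pp[0][3]),.055,.11,.003,.003,(0,0,255))
    circ(jp[0],.0295,.181,(255,0,0));circ(jp[0],.044,0,(255,0,0));circ(cd[0],.0405,0.146,(255,0,0))
    c=lambda n,x,y:big[n][y*4:y*4+300,x*4:x*4+400]
    cv2.imwrite('pics/ov.png',np.vstack([np.hstack([c('top',370,250),c('scene',235,145)]),np.hstack([c('scene',235,180),c('top',110,220)])]))
    cv2.imwrite('pics/ov2.png',np.vstack([cv2.resize(np.hstack([big['top'][600:1100,900:1460],big['scene'][960:1460,800:1360]]),(784,350))]))
```

```bash
python3 m.py
```

```text
board [ 0.5014 -0.2775  0.0148 -0.0735] [[-0.5436 -0.0527]
 [ 0.2291  0.4901]
 [-1.6429  0.3677]
 [-0.4668 -0.0359]
 [ 0.2912  0.0184]
 [ 0.4344 -0.3103]]
planter [ 0.7313 -0.0087 -0.0046  0.038 ] [[-0.037   0.0647]
 [ 0.0846  0.2006]
 [-0.5892  0.595 ]
 [ 0.0971  0.7142]
 [-0.9379  2.1624]
 [-1.9052 -0.0788]
 [ 1.5606  0.0095]
 [-0.6459 -1.8069]]
mat [ 0.6162 -0.0132  0.      0.0384] [[-0.4303 -0.2118]
 [ 0.6081 -0.4607]
 [-0.2188  0.2841]
 [ 0.0905  0.3568]]
jar [ 0.5641  0.3116 -0.0044  0.    ] [[-0.1107  0.1025]
 [-0.1284  0.0059]]
caddy [ 0.4382  0.1736 -0.0035  0.    ] [[-0.0537  0.0506]
 [-0.0733  0.0029]]
```

View pics/ov.png

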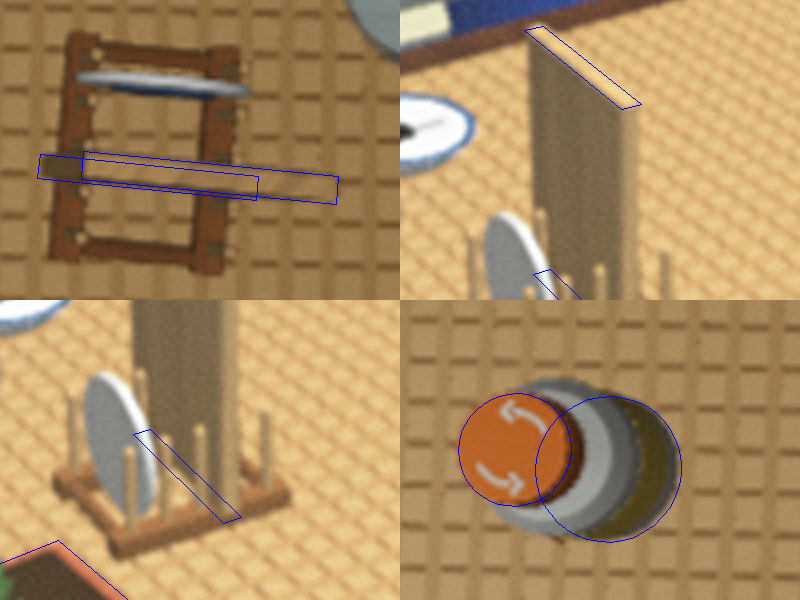

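The wireframes match the board, cap and jar base to within about a pixel. I add a helper that gives tool-axis distances to a target, then start the approach.

Create go.py:
```python
# python3 go.py x y z yaw(of tool x)  -> what is left, in tool axes (translate first, then turn)
import sys;from h import *;from rig import robot
o=robot.get_obs();M=R.from_quat(o['tool_rot']).as_matrix()
y=np.arctan2(M[1,0],M[0,0]);t=list(map(float,sys.argv[1:5]))
d=M.T@(np.array(t[:3])-o['position'])
print('tool d',d.round(4),'turn',round(-(((t[3]-y)+np.pi)%(2*np.pi)-np.pi),4),'| yaw',round(y,4),'pos',o['position'].round(4),'F',o['ft_force'].round(1),'t',round(o['time'],2),'tilt',M[:,2].round(3))
```

```text
(no output)
```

nudge_tcp(increments="0 0 -0.036 0\n0 0 -0.036 0\n0 0 -0.036 0", jaw=0.087)

```text
time: 0.35
position: [0.2471, -0.5731, 0.3304]
tool_rot: [0.979, 0.202, -0.0, -0.002]
ft_force: [-0.6, -0.9, 0.0]
grip_width: 0.0868
grip_force: 0.0
```

```bash
python3 go.py 0.5014 -0.2775 0.33 1.4973
```

```text
tool d [ 0.3505 -0.1709  0.0013] turn -1.0906 | yaw 0.4067 pos [ 0.2471 -0.5731  0.3304] F [-0.6 -0.9  0. ] t 0.35 tilt [-0.001  0.004 -1.   ]
```

nudge_tcp(increments="0.0292 -0.0142 0 0\n0.0292 -0.0142 0 0\n0.0292 -0.0142 0 0\n0.0292 -0.0142 0 0\n0.0292 -0.0142 0 0\n0.0292 -0.0142 0 0\n0.0292 -0.0142 0 0\n0.0292 -0.0142 0 0\n0.0292 -0.0142 0 0\n0.0292 -0.0142 0 0\n0.0292 -0.0142 0 0\n0.0292 -0.0142 0 0", quiet=true)

```text
ok
```

nudge_tcp(increments="0 0 0 -0.11\n0 0 0 -0.11\n0 0 0 -0.11\n0 0 0 -0.11\n0 0 0 -0.11\n0 0 0 -0.11\n0 0 0 -0.11\n0 0 0 -0.11\n0 0 0 -0.11\n0 0 0 -0.1\n0 0 0 0\n0 0 0 0")

```text
time: 2.35
position: [0.5015, -0.2786, 0.3301]
tool_rot: [0.734, 0.68, -0.0, -0.0]
ft_force: [-0.3, -0.6, 1.2]
grip_width: 0.0873
grip_force: 0.0
```

```bash
python3 go.py 0.5014 -0.2775 0.167 1.4973
```

```text
tool d [ 1.000e-03 -1.000e-04  1.631e-01] turn -0.0031 | yaw 1.4942 pos [ 0.5015 -0.2786  0.3301] F [-0.3 -0.6  1.2] t 2.35 tilt [-0.001  0.001 -1.   ]
```

nudge_tcp(increments="0 0 0.03 0\n0 0 0.03 0\n0 0 0.03 0\n0 0 0.03 0\n0 0 0.025 0\n0 0 0.018 0\n0 0 0 0\n0 0 0 0")

```text
time: 3.02
position: [0.5013, -0.2785, 0.1668]
tool_rot: [0.733, 0.68, -0.0, -0.001]
ft_force: [-0.7, 0.2, 0.4]
grip_width: 0.0867
grip_force: 0.0
```

nudge_tcp(increments="0 0 0 0\n0 0 0 0\n0 0 0 0\n0 0 0 0\n0 0 0 0\n0 0 0 0\n0 0 0 0\n0 0 0 0", jaw=0, squeeze=25)

```text
time: 3.68
position: [0.5017, -0.2788, 0.1677]
tool_rot: [0.733, 0.68, 0.0, 0.0]
ft_force: [-0.2, -0.2, -0.1]
grip_width: 0.0416
grip_force: 0.0
```

```bash
python3 go.py 0.5014 -0.2775 0.167 1.4973
```

```text
tool d [ 0.0013 -0.0004  0.0007] turn -0.0005 | yaw 1.4968 pos [ 0.5017 -0.2788  0.1677] F [-0.2 -0.2 -0.1] t 3.68 tilt [ 0. -0. -1.]
```

Fingers close at about 70 mm/s, so I give them more time and then lift slowly.

nudge_tcp(increments="0 0 0 0\n0 0 0 0\n0 0 0 0\n0 0 0 0\n0 0 0 0\n0 0 0 0\n0 0 0 0\n0 0 0 0")

```text
time: 4.35
position: [0.5017, -0.2788, 0.1675]
tool_rot: [0.733, 0.68, 0.0, -0.0]
ft_force: [0.5, 0.8, -1.3]
grip_width: 0.0138
grip_force: 25.0
```

nudge_tcp(increments="0 0 -0.005 0\n0 0 -0.01 0\n0 0 -0.015 0\n0 0 -0.02 0\n0 0 -0.02 0\n0 0 -0.02 0\n0 0 -0.02 0\n0 0 0 0\n0 0 0 0")

```text
time: 5.1
position: [0.5021, -0.2792, 0.2789]
tool_rot: [0.733, 0.68, 0.0, 0.002]
ft_force: [0.9, 0.7, -3.1]
grip_width: 0.0138
grip_force: 25.0
```

```bash
python3 go.py 0.62 -0.013 0.278 1.6088
```

```text
tool d [0.2741 0.0979 0.0006] turn -0.112 | yaw 1.4968 pos [ 0.5021 -0.2792  0.2789] F [ 0.9  0.7 -3.1] t 5.1 tilt [ 0.002 -0.002 -1.   ]
```

nudge_tcp(increments="0.015 0.006 0 0\n0.025 0.01 0 0\n0.025 0.01 0 0\n0.025 0.01 0 0\n0.025 0.01 0 0\n0.025 0.01 0 0\n0.025 0.01 0 0\n0.025 0.01 0 0\n0.025 0.01 0 0\n0.025 0.01 0 0\n0.024 0.0 0 0\n0.01 0 0 0\n0 0 0 -0.06\n0 0 0 -0.052\n0 0 0 0\n0 0 0 0")

```text
time: 6.43
position: [0.6168, -0.013, 0.2763]
tool_rot: [0.694, 0.72, -0.001, -0.001]
ft_force: [-0.7, -0.4, -3.1]
grip_width: 0.0136
grip_force: 25.0
```

```bash
python3 go.py 0.628 -0.013 0.155 1.6088
```

Run:
```python
from rig import robot
import cv2,numpy as np
a=[robot.camera(n)["img"][:,:,::-1] for n in("scene","top")]
cv2.imwrite("pics/l1.png",np.hstack([a[0][80:380,180:480],a[1][80:380,180:480]]))
```

```text
tool d [-0.0004  0.0115  0.1213] turn -0.0017 | yaw 1.6071 pos [ 0.6168 -0.013   0.2763] F [-0.7 -0.4 -3.1] t 6.43 tilt [-0.003  0.    -1.   ]
```

View pics/l1.png

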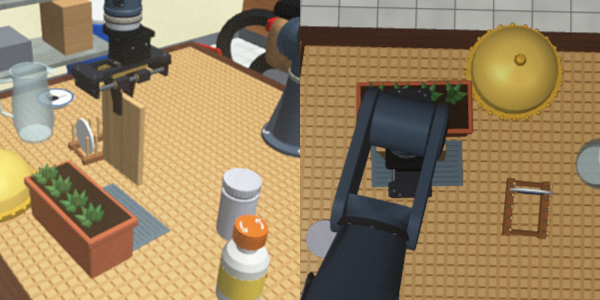

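The board hangs straight in the fingers above the mat, in the scene crop at (123,138), and the rack is empty of it. I lower it.

nudge_tcp(increments="0 0.0115 0.01 0\n0 0 0.02 0\n0 0 0.02 0\n0 0 0.02 0\n0 0 0.02 0\n0 0 0.015 0\n0 0 0.01 0\n0 0 0.003 0\n0 0 0 0\n0 0 0 0")

```text
time: 7.37
position: [0.6298, -0.0125, 0.1603]
tool_rot: [0.694, 0.72, 0.0, 0.001]
ft_force: [0.8, -0.3, -2.5]
grip_width: 0.014
grip_force: 25.0
```

nudge_tcp(increments="0 0 0.001 0\n0 0 0.001 0\n0 0 0.001 0\n0 0 0 0")

```text
time: 7.7
position: [0.6293, -0.0122, 0.1569]
tool_rot: [0.694, 0.72, 0.0, 0.0]
ft_force: [-0.1, -0.4, -3.5]
grip_width: 0.0136
grip_force: 25.0
```

nudge_tcp(increments="0 0 0.001 0\n0 0 0.001 0\n0 0 0 0")

```text
time: 7.95
position: [0.629, -0.0122, 0.1544]
tool_rot: [0.694, 0.72, -0.0, -0.0]
ft_force: [-0.7, 0.3, -2.5]
grip_width: 0.0138
grip_force: 25.0
```

```bash
python3 go.py 0.628 -0.013 0.1525 1.6088
```

```text
tool d [-0.0008 -0.0011  0.0019] turn -0.0 | yaw 1.6088 pos [ 0.629  -0.0122  0.1544] F [-0.7  0.3 -2.5] t 7.95 tilt [-0.  0. -1.]
```

nudge_tcp(increments="0 0 0.001 0\n0 0 0.001 0\n0 0 0 0")

```text
time: 8.2
position: [0.6293, -0.0123, 0.1525]
tool_rot: [0.694, 0.72, 0.0, 0.0]
ft_force: [-0.1, -0.2, -2.6]
grip_width: 0.0135
grip_force: 25.0
```

nudge_tcp(increments="0 0 0.001 0\n0 0 0.001 0\n0 0 0 0")

```text
time: 8.45
position: [0.6295, -0.0123, 0.1524]
tool_rot: [0.694, 0.72, 0.0, 0.0]
ft_force: [-1.9, -0.1, 7.2]
grip_width: 0.014
grip_force: 25.0
```

```bash
python3 go.py 0.628 -0.013 0.1525 1.6088
```

```text
tool d [-0.0006 -0.0015 -0.0001] turn 0.0001 | yaw 1.6089 pos [ 0.6295 -0.0123  0.1524] F [-1.9 -0.1  7.2] t 8.45 tilt [ 0.001 -0.    -1.   ]
```

Contact with the mat is felt, so I ease off, open to 30 mm and raise the tips to about 20 mm below the board's top.

nudge_tcp(increments="0 0 -0.0007 0\n0 0 0 0")

```text
time: 8.62
position: [0.6294, -0.0123, 0.1524]
tool_rot: [0.694, 0.72, 0.0, 0.0]
ft_force: [-1.7, 0.2, 5.2]
grip_width: 0.0136
grip_force: 25.0
```

nudge_tcp(increments="0 0 0 0\n0 0 0 0\n0 0 0 0\n0 0 0 0\n0 0 0 0\n0 0 -0.005 0\n0 0 -0.005 0\n0 0 -0.005 0\n0 0 -0.005 0\n0 0 0 0", jaw=0.03)

```text
time: 9.45
position: [0.6302, -0.0124, 0.173]
tool_rot: [0.694, 0.72, 0.001, 0.001]
ft_force: [-0.1, -0.1, -0.1]
grip_width: 0.0301
grip_force: 0.0
```

```bash
python3 go.py 0.692 -0.013 0.172 1.6088
```

Run:
```python
from rig import robot
import cv2,numpy as np
a=[robot.camera(n)["img"][:,:,::-1] for n in("scene","top")]
cv2.imwrite("pics/l2.png",np.hstack([cv2.resize(a[0][180:380,180:380],None,fx=2,fy=2),cv2.resize(a[1][130:330,230:430],None,fx=2,fy=2)]))
```

```text
tool d [-0.0029  0.0617  0.0012] turn 0.0 | yaw 1.6088 pos [ 0.6302 -0.0124  0.173 ] F [-0.1 -0.1 -0.1] t 9.45 tilt [ 0.003 -0.001 -1.   ]
```

View pics/l2.png

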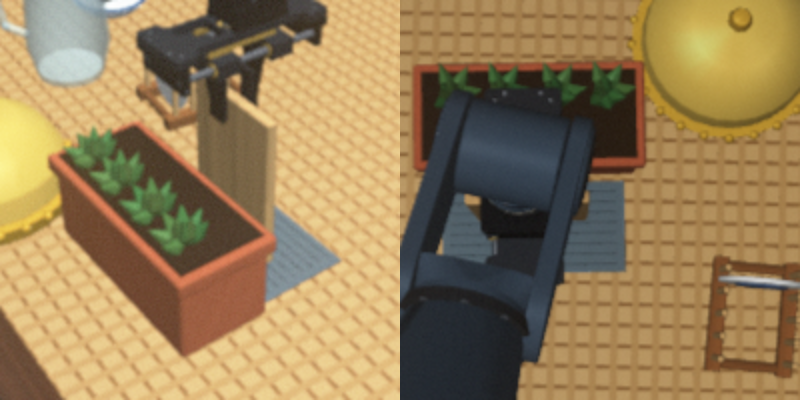

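The board stands upright by itself on the mat, in the left half at (235,170), with the fingers astride its top. Now I tip it back slowly.

nudge_tcp(increments="0 0.003 0 0\n0 0.003 0 0\n0 0.003 0 0\n0 0.003 0 0\n0 0.003 0 0\n0 0.003 0 0\n0 0.003 0 0\n0 0.003 0 0\n0 0 0 0")

```text
time: 10.3
position: [0.654, -0.0113, 0.1712]
tool_rot: [0.694, 0.72, 0.0, 0.0]
ft_force: [0.5, -0.7, -0.3]
grip_width: 0.0301
grip_force: 0.0
```

nudge_tcp(increments="0 0.003 0 0\n0 0.003 0 0\n0 0.003 0 0\n0 0.003 0 0\n0 0.003 0 0\n0 0.003 0 0\n0 0.003 0 0\n0 0.003 0 0\n0 0.003 0 0\n0 0.003 0 0\n0 0 0 0")

```text
time: 11.22
position: [0.6838, -0.0102, 0.1713]
tool_rot: [0.694, 0.72, 0.0, 0.0]
ft_force: [-0.4, 1.2, 0.9]
grip_width: 0.03
grip_force: 0.0
```

nudge_tcp(increments="0 0.002 0 0\n0 0.002 0 0\n0 0.002 0 0\n0 0 0 0")

```text
time: 11.55
position: [0.6896, -0.01, 0.1713]
tool_rot: [0.694, 0.72, 0.0, 0.0]
ft_force: [0.1, -0.2, -0.3]
grip_width: 0.03
grip_force: 0.0
```

```bash
python3 go.py 0.692 -0.013 0.172 1.6088
```

Run:
```python
from rig import robot
import cv2,numpy as np
a=[robot.camera(n)["img"][:,:,::-1] for n in("scene","top")]
cv2.imwrite("pics/l3.png",np.hstack([cv2.resize(a[0][180:380,180:380],None,fx=2,fy=2),cv2.resize(a[1][130:330,230:430],None,fx=2,fy=2)]))
```

```text
tool d [-0.0031  0.0023 -0.0007] turn 0.0 | yaw 1.6088 pos [ 0.6896 -0.01    0.1713] F [ 0.1 -0.2 -0.3] t 11.55 tilt [ 0.001 -0.    -1.   ]
```

View pics/l3.png

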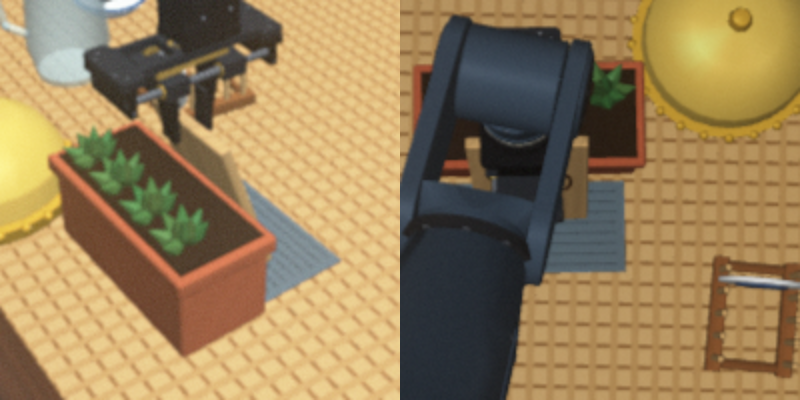

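The board now leans over the planter's rim with its stained face outward, seen from above at (575,185). I open and lift away, then measure the jar's approach.

nudge_tcp(increments="0 0.002 0 0\n0 0 0 0\n0 0 0 0\n0 0 0 0\n0 0 0 0\n0 0 0 0\n0 0 0 0\n0 0 0 0", jaw=0.087)

```text
time: 12.32
position: [0.6911, -0.0099, 0.1713]
tool_rot: [0.694, 0.72, 0.0, -0.0]
ft_force: [0.5, -0.2, -1.1]
grip_width: 0.0753
grip_force: 0.0
```

nudge_tcp(increments="0 0 -0.01 0\n0 0 -0.02 0\n0 0 -0.03 0\n0 0 -0.03 0\n0 0 -0.03 0\n0 0 -0.03 0\n0 0 0 0")

```text
time: 12.9
position: [0.6947, -0.0103, 0.3306]
tool_rot: [0.693, 0.72, 0.004, 0.006]
ft_force: [1.6, -0.3, 0.8]
grip_width: 0.0872
grip_force: 0.0
```

```bash
python3 go.py 0.564 0.3115 0.30 1.6088
```

```text
tool d [ 0.3267 -0.1187  0.0277] turn 0.0002 | yaw 1.609 pos [ 0.6947 -0.0103  0.3306] F [ 1.6 -0.3  0.8] t 12.9 tilt [ 0.015 -0.003 -1.   ]
```

nudge_tcp(increments="0.014 -0.005 0 0\n0.027 -0.01 0 0\n0.027 -0.01 0 0\n0.027 -0.01 0 0\n0.027 -0.01 0 0\n0.027 -0.01 0 0\n0.027 -0.01 0 0\n0.027 -0.01 0 0\n0.027 -0.01 0 0\n0.027 -0.01 0 0\n0.027 -0.01 0 0\n0.027 -0.01 0 0\n0.014 -0.004 0 0\n0 0 0 0\n0 0 0 0", jaw=0.087)

```text
time: 14.15
position: [0.559, 0.3106, 0.3204]
tool_rot: [0.693, 0.721, -0.001, 0.0]
ft_force: [0.7, -0.3, 0.4]
grip_width: 0.0867
grip_force: 0.0
```

```bash
python3 go.py 0.564 0.3115 0.147 1.6088
```

Run:
```python
from rig import robot
import cv2,numpy as np
a=[robot.camera(n)["img"][:,:,::-1] for n in("scene","top")]
cv2.imwrite("pics/l4.png",np.hstack([cv2.resize(a[0][200:400,200:450],(500,400)),cv2.resize(a[1][130:330,230:380],(300,400))]))
```

```text
tool d [0.0009 0.0053 0.1734] turn 0.0019 | yaw 1.6107 pos [0.559  0.3106 0.3204] F [ 0.7 -0.3  0.4] t 14.15 tilt [-0.001 -0.002 -1.   ]
```

View pics/l4.png

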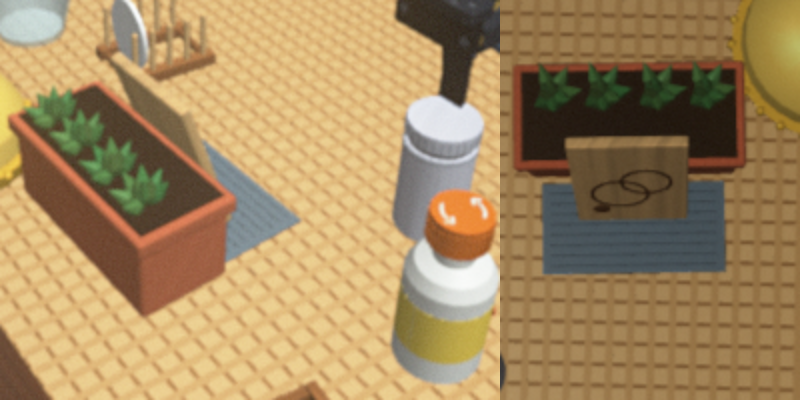

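The board leans squarely on the rim, stains outward, with its foot on the mat: (627,180) in the right half. The jar and caddy are undisturbed. I descend around the cap and grip it.

nudge_tcp(increments="0.001 0.005 0.01 0.002\n0 0 0.025 0\n0 0 0.025 0\n0 0 0.025 0\n0 0 0.025 0\n0 0 0.02 0\n0 0 0.018 0\n0 0 0.015 0\n0 0 0.01 0\n0 0 0 0\n0 0 0 0")

```text
time: 15.17
position: [0.5652, 0.3107, 0.1476]
tool_rot: [0.695, 0.719, -0.0, -0.0]
ft_force: [-0.1, 0.1, 0.5]
grip_width: 0.0871
grip_force: 0.0
```

```bash
python3 go.py 0.564 0.3115 0.147 1.6088
```

```text
tool d [ 0.0009 -0.0012  0.0006] turn -0.0034 | yaw 1.6054 pos [0.5652 0.3107 0.1476] F [-0.1  0.1  0.5] t 15.17 tilt [-0.001 -0.    -1.   ]
```

nudge_tcp(increments="0 0 0 0\n0 0 0 0\n0 0 0 0\n0 0 0 0\n0 0 0 0\n0 0 0 0\n0 0 0 0\n0 0 0 0\n0 0 0 0", jaw=0.03, squeeze=40)

```text
time: 15.92
position: [0.5645, 0.3116, 0.1486]
tool_rot: [0.694, 0.72, -0.0, -0.0]
ft_force: [-1.8, -0.3, 4.7]
grip_width: 0.0583
grip_force: 40.0
```

```bash
python3 go.py 0.564 0.3115 0.147 1.6088
```

```text
tool d [-0.0001 -0.0005  0.0016] turn -0.0019 | yaw 1.6069 pos [0.5645 0.3116 0.1486] F [-1.8 -0.3  4.7] t 15.92 tilt [-0.  0. -1.]
```

nudge_tcp(increments="0 0 0.001 0\n0 0 0.001 0\n0 0 0.001 0\n0 0 0 0", only="time|pos|ft_")

```text
time: 16.25
position: [0.5646, 0.3117, 0.1459]
ft_force: [-4.1, -0.1, 7.4]
```

nudge_tcp(increments="0 0 0.001 0\n0 0 0 0\n0 0 0 0", only="time|pos|ft_")

```text
time: 16.5
position: [0.5647, 0.3117, 0.1452]
ft_force: [-3.0, -0.5, 8.8]
```

nudge_tcp(increments="0 0 0.001 0\n0 0 0 0\n0 0 0 0", only="time|pos|ft_")

```text
time: 16.75
position: [0.5648, 0.3117, 0.1445]
ft_force: [-2.3, -0.4, 8.9]
```

Force follows the spring curve, about 4 mm pressed. I press slightly more, then twist anticlockwise (negative about the downward tool z).

nudge_tcp(increments="0 0 0.0007 0\n0 0 0 0\n0 0 0 -0.05\n0 0 0 -0.07\n0 0 0 -0.07\n0 0 0 -0.07\n0 0 0 -0.07")

```text
time: 17.33
position: [0.5651, 0.3122, 0.1441]
tool_rot: [0.565, 0.825, 0.001, 0.0]
ft_force: [-2.8, 1.0, 9.4]
grip_width: 0.0582
grip_force: 40.0
```

nudge_tcp(increments="0 0 0 -0.07\n0 0 0 -0.07\n0 0 0 -0.07\n0 0 0 -0.07\n0 0 0 -0.07\n0 0 0 -0.07\n0 0 0 -0.07\n0 0 0 -0.07\n0 0 0 -0.07\n0 0 0 -0.07\n0 0 0 -0.03\n0 0 0 0")

```text
time: 18.33
position: [0.5652, 0.3123, 0.1442]
tool_rot: [0.235, 0.972, 0.001, 0.001]
ft_force: [-3.2, -0.3, 9.9]
grip_width: 0.058
grip_force: 40.0
```

```bash
python3 go.py 0.564 0.3115 0.147 1.6088
```

Run:
```python
from rig import robot
import cv2,numpy as np
print(robot.get_obs()['moment'])
a=[robot.camera(n)["img"][:,:,::-1] for n in("scene","top")]
cv2.imwrite("pics/l5.png",np.hstack([cv2.resize(a[0][220:420,340:540],(400,400)),cv2.resize(a[1][180:330,90:240],(400,400))]))
```

```text
tool d [ 0.0007 -0.0013 -0.0028] turn 1.059 | yaw 2.6678 pos [0.5652 0.3123 0.1442] F [-3.2 -0.3  9.9] t 18.33 tilt [ 0.002  0.001 -1.   ]
[0.05095089 0.42728406 0.0117776 ]
```

View pics/l5.png

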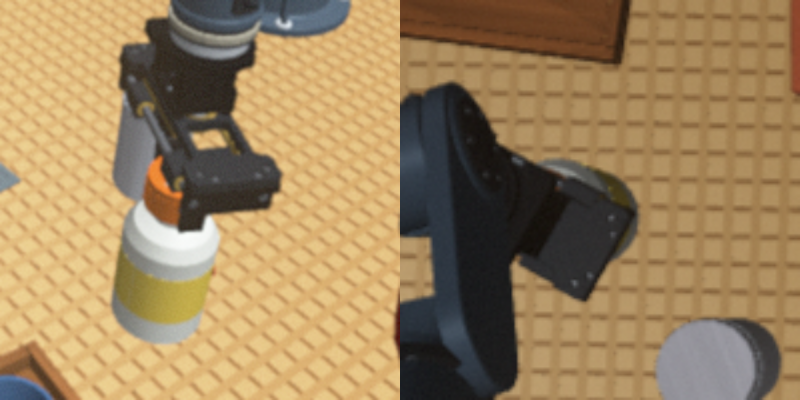

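The cap is gripped, the jar stands upright at about (165,280) in the left half, and twist resistance is nearly nil. I lift a little and watch the force in case it is still hooked.

nudge_tcp(increments="0 0 -0.002 0\n0 0 -0.002 0\n0 0 -0.002 0\n0 0 -0.002 0\n0 0 0 0", only="pos|ft_")

```text
position: [0.565, 0.3115, 0.1503]
ft_force: [-0.8, 0.4, -0.7]
```

nudge_tcp(increments="0 0 -0.002 0\n0 0 -0.001 0\n0 0 0 0\n0 0 0 0", only="pos|ft_")

```text
position: [0.5649, 0.3114, 0.1533]
ft_force: [-0.4, 0.8, -0.4]
```

The cap is free. I lift to 7 cm above the mouth.

nudge_tcp(increments="0 0 -0.004 0\n0 0 -0.006 0\n0 0 -0.008 0\n0 0 -0.01 0\n0 0 -0.01 0\n0 0 -0.01 0\n0 0 -0.01 0\n0 0 -0.01 0\n0 0 -0.01 0\n0 0 -0.008 0\n0 0 -0.004 0\n0 0 0 0\n0 0 0 0\n0 0 0 0\n0 0 0 0\n0 0 0 0\n0 0 0 0")

```text
time: 20.6
position: [0.5646, 0.3115, 0.243]
tool_rot: [0.235, 0.972, -0.0, -0.0]
ft_force: [0.8, 0.8, 0.6]
grip_width: 0.0584
grip_force: 40.0
```

Run:
```python
from rig import robot
import cv2,numpy as np
a=[robot.camera(n)["img"][:,:,::-1] for n in("scene","top")]
cv2.imwrite("pics/l6.png",np.hstack([cv2.resize(a[0][180:420,200:500],(500,400)),cv2.resize(a[1][130:330,230:380],(300,400))]))
```

View pics/l6.png

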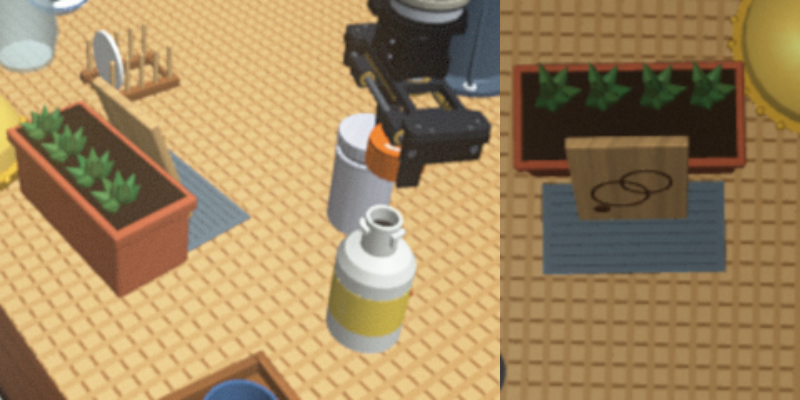

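The cap is held upright at (385,150), clear of the open jar mouth at (384,215). The jar is in place and the board still leans on the planter, so I hand in.

```bash
python3 -c "
from rig import robot
print(robot.hand_in())"
```

```text
the job is handed in; nothing more can be done
None
```

The job is handed in at about 21 s of the 48 s (no verdict was returned): the board leans on the planter with its stained face outward, and the cap is off and held upright about 7 cm above the mouth of the jar, which stands where it was.

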